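# Find the tin of graining balls by its rattle and hold it out over the graining tray

### The arm

A 6-joint arm with a two-finger parallel gripper is mounted at the origin on the work surface. World frame = base frame: x ahead of the robot, y to its left, z up, the work surface at z = 0. Lengths are in mm, angles in degrees, forces in N, time in s.
With the tool pointing down it reaches from about 350 to 725 mm from the base axis. Payload 4.3 kg.
Tool frame: the origin (TCP) lies at the very end of the fingers, on their centre line; the grasp point (between the pads) lies 19 mm behind it; z points along the fingers, y is the line along which they close (so a half turn about z gives the same grasp; the last joint's range is limited). The gripper opens to 85 mm and grips with 20 to 120 N. Pads are 22 mm wide; open, the fingers measure 114 mm over their backs; the gripper's body (76 mm by 85 mm) begins 54 mm behind the grasp point. The pads swing forward as they close: fully open they stand 13 mm farther back than shut.
Start: joints at [-82.924, 21.618, 4.641, 73.018, 0, 83.68], TCP at [133.222, -559.391, 231.329] pointing down, gripper open.
Joint ranges: [-156.06, 156.06], [-48.1, 94.91], [-58.44, 69.94], [-101.28, 121.22], [-78.64, 73.56], [-180, 180]. Speed limits (degrees/s): [147.25, 147.25, 180, 180, 180, 180].

### API

Orientations are given as a 3x3 rotation matrix whose columns are the frame's x, y, z axes.
In Python, from bench import env, grab_frame gives the robot as it stands.
- The arm moves only by the shell command python3 -m inch 'ROWS'. ROWS is JSON, a list that holds one entry, the list of rows, each a list of 7 numbers: the shift along the world's x, y, z each as a share of 0.1 m, from -1 to 1, then the turn, a rotation vector about the world's x, y, z each as a share of 90 degrees, from -1 to 1, then the closure, from -1 (fully open) to 1 (shut), so that 0 is half open. A call has 1 to 20 rows; each row is the pose to reach, as a shift and turn from the pose commanded when the call began; what a row does not reach only later rows make up. A row lasts 1/10 s, in which the tool goes at most 50 mm and 8.59 degrees, less where a joint would pass 70% of its speed; a pose out of reach is approached as far as the arm can. A call with a number of a shift or a turn outside -1 to 1 is refused whole. A call with a gripper value outside its range is refused whole. The fingers move at their own pace and stop on an object; the grip force is fixed at half the most. Time passes only in rows, so rows that repeat a pose let the fingers close. It gives the time, the measured TCP pose, the force, the opening and the grip force at its end, in the units of the state.
- env.sense(): the state, without advancing time (a new reading comes with each control period).
- grab_frame(name): name is "side" or "top"; returns a dict with "img" (480x640x3 uint8, red, green, blue), "z_map" (480x640 float32, mm along the optical axis (not along the pixel's ray), 0 where there is no reading), "fx", "fy", "cx", "cy" (pixels), "camera_from_world" (4x4, takes a point from world to camera coordinates). Camera axes: x right, y down, z forward; pixel columns grow to the right and rows downward; lengths in mm; the calibration is good to about 2 mm. A picture is of the moment at which its call begins.
- env.job_done(): hands the job in; it is judged then, once.
The state is a dict: "time": time; "qpos": joint angles; "joint_velocities": joint speeds; "tau": joint torques, N m; "position": TCP position; "orientation": TCP orientation; "ft_force": force on the tool from outside, world axes, zero at the start; "wrist_torque": the same for the moment, N m; "width": finger opening in mm; "gripper_force": force on a finger pad.
Only numpy, scipy, OpenCV 4.12 (cv2) and the standard library are available. Lean on these libraries where they do the work, as an engineer would, in place of code of your own. Each camera call takes 0.05 s, during which the arm holds its last target. There are 200 camera calls.

### The job

Get ready to grain the zinc plate: first set the loose cover on the open ink pot, seated and level, so that no grit falls into the ink. Then pick up and shake the sealed tins until you find the one in which the steel graining balls rattle; stand the silent tins gently back upright on the table, and disturb nothing else. Finish while holding the rattling tin still and level above the middle of the tray, about 10 cm clear of it; do not put it down or let go.

Things in the scene. Friction and masses are not known exactly. Their poses are not given: they have to be found in the camera images.
- pot: open round ink pot, white enamel outside, black inside, 90 mm outer diameter, 58 mm high, wall 4 mm (82 mm mouth), loose, about 500 g. Origin: centre of its underside; z up.
- pot_rim (a point): centre of the ink pot's mouth, level with the top of its rim, 58 mm above the pot's underside.
- cover: loose aluminium pot cover, about 140 g, lying on the table knob up: 96 mm disc 4 mm thick, below it a 74 mm boss 6 mm deep (4 mm play all round in the pot's mouth), on it a black knob 24 mm wide, 28 mm high. Origin: centre of the boss's underside; disc top at 10 mm, knob top at 38 mm, z up. Seated, the disc lies flat on the rim and the origin is 6 mm below pot_rim.
- tin_a: one of three sealed burgundy tins with steel lids, outwardly alike: 140 mm long (its x), 62 mm wide (its y), 60 mm high, rigid straight sides that bear a 40 N grip. Origin: centre of its underside, z up. They weigh 0.2 to 0.8 kg at random, so weight tells little.
- tin_b: another such tin, same measures. Just one of the three, a different one each time, holds three loose steel balls (25 mm, 67 g each); the others are packed solid and silent. Tilted 25 degrees or more along its length, they roll to the low end in half a second, knock, and mostly stay when it is levelled: from one end to the other this shifts its moment by about 0.1 N m, a silent tin's by under 0.03.
- tin_c: the third such tin, same measures.
- tray: shallow wooden graining tray, 130 mm (its x) by 180 mm (its y), 22 mm high, with a grey zinc plate lying in it, beyond the tins, fixed. Origin: centre of its underside; z up.
- roller: bystander: ink hand roller with a wooden handle, about 190 x 115 mm and 40 mm high, lying on the table. Origin: between roller and handle, at table level; handle to -x. Not to be moved.
- jar: bystander: closed amber glass jar, 66 mm diameter, 85 mm high. Origin: centre of its underside. Not to be moved.

How it is judged:
By the outcome, as a careful person would: the job done as asked, in the order asked, and still so for the second after the job is handed in, while the arm keeps its last pose, push and grip.
It also fails if it takes over 72 s, if anything falls off the work surface, if the arm or the gripper's body presses on something with over 40 N, if the wrist force passes 120 N, or if a joint passes its speed limit or range.

## Working session

There is one attempt and no reset: what is moved stays moved. The work goes in short steps, Python scripts to look and compute and a shell command to move; the robot and the scene stay as the last step left them, time stands still between calls to the robot, and variables do not carry over. Pictures are saved under pics/ and viewed, at most 10 in all, crops included, and the job is handed in when it is done.

```bash
ls; mkdir -p pics; python3 - <<'E'
from bench import env, grab_frame
import cv2,numpy as np,pickle
s=env.sense();print(s)
for n in("top","side"):
    f=grab_frame(n);pickle.dump(f,open(n+".pkl","wb"))
    cv2.imwrite(f"pics/{n}0.png",f["img"][:,:,::-1]);print(n,f["fx"],f["cx"],f["cy"],np.round(f["camera_from_world"],3).tolist())
E
```

```text
pics
{'time': 0.0, 'qpos': array([-8.29242189e+01,  2.16630871e+01,  4.56353411e+00,  7.30167955e+01,
       -6.59662584e-04,  8.36786991e+01]), 'joint_velocities': array([-0.05432864, -0.05726527,  0.03079846,  0.03252596,  0.06669019,
        0.06289103]), 'tau': array([ 1.81012907e-03, -4.63607848e+01,  2.69871980e+01,  2.11970246e-02,
        1.15283488e-04,  4.73662453e-06]), 'position': array([ 133.13432141, -558.71764019,  230.35305736]), 'orientation': array([[ 9.72787705e-01,  2.31698108e-01, -2.61566609e-04],
       [ 2.31698159e-01, -9.72785643e-01,  2.01377835e-03],
       [ 2.12140392e-04, -2.01958332e-03, -9.99997938e-01]]), 'ft_force': array([0.41777917, 0.24654218, 0.5237431 ]), 'wrist_torque': array([-0.04012266,  0.0449391 , -0.03045753]), 'gripper_force': 0.0, 'width': 85.639389595999}
top 433.0958799158405 321.20114376293384 237.5304520653427 [[0.008, -0.999, -0.032, 4.447], [-0.983, -0.002, -0.183, 539.368], [0.183, 0.033, -0.983, 963.174], [0.0, 0.0, 0.0, 1.0]]
side 499.7580351815977 320.5008467599022 238.61059559295737 [[-0.895, -0.447, 0.007, 471.806], [-0.306, 0.601, -0.738, 230.669], [0.325, -0.663, -0.675, 985.104], [0.0, 0.0, 0.0, 1.0]]
```

View pics/top0.png

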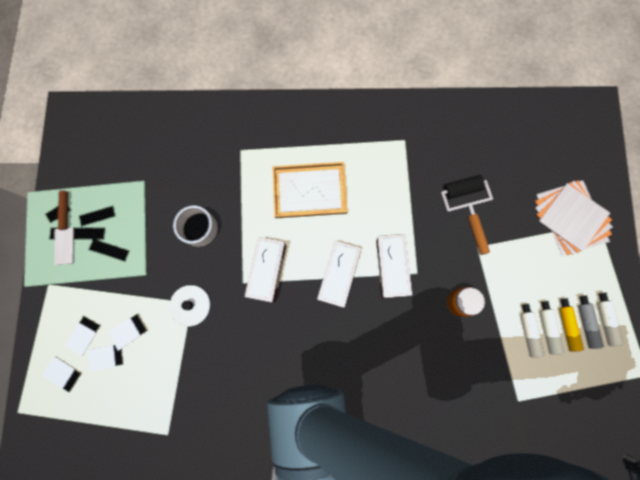

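View pics/side0.png

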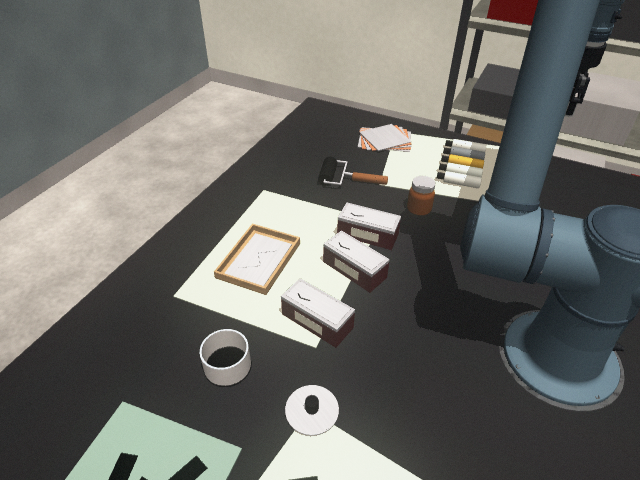

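The top view shows the pot at about (195,227), the cover at (190,305), tins at (266,268), (340,273) and (394,265), the tray at (311,189), the roller at (468,210) and the jar at (467,302). The side view shows the same objects, all upright, with the cover knob up.

```bash
cat > h.py <<'E'
import numpy as np,cv2,pickle
def cloud(f):
    v,u=np.mgrid[:480,:640];z=f["z_map"].astype(float)
    P=np.stack([(u-f["cx"])/f["fx"]*z,(v-f["cy"])/f["fy"]*z,z],-1);T=f["camera_from_world"]
    W=(P-T[:3,3])@T[:3,:3];W[z==0]=np.nan;return W
def ray(f,u,v,h):
    T=f["camera_from_world"];R=T[:3,:3];c=-R.T@T[:3,3]
    d=R.T@np.array([(u-f["cx"])/f["fx"],(v-f["cy"])/f["fy"],1.]);return c+d*(h-c[2])/d[2]
def blobs(f,lo,hi,box=None,amin=20):
    W=cloud(f);m=((W[...,2]>lo)&(W[...,2]<hi)).astype(np.uint8)
    if box: m&=((W[...,0]>box[0])&(W[...,0]<box[1])&(W[...,1]>box[2])&(W[...,1]<box[3])).astype(np.uint8)
    n,L,st,c=cv2.connectedComponentsWithStats(m)
    out=[]
    for i in range(1,n):
        if st[i,4]<amin: continue
        p=W[L==i];r=cv2.minAreaRect(p[:,:2].astype(np.float32))
        out.append((c[i].round(),st[i,4],np.nanmedian(p,0).round(1),np.round(r[0],1),np.round(r[1],1),round(r[2],1)))
    return out
E
python3 - <<'E'
from h import *
B=(300,800,-350,350)
for n in("top","side"):
    f=pickle.load(open(n+".pkl","rb"));print(n)
    for lo,hi in((50,68),(28,44),(5,16),(16,26)):
        print(lo,hi)
        for b in blobs(f,lo,hi,B,40):print(*b)
f=pickle.load(open("top.pkl","rb"))
W=cloud(f)
for u,v in((20,400),(200,120),(230,330)):print(W[v,u].round(1))
# pot rim/cover by ellipse fit on colour, ray to height
for n,(x0,y0,x1,y1),h in(("top",(168,200,224,252),58),("top",(165,280,215,330),10)):
    g=cv2.cvtColor(f["img"],cv2.COLOR_RGB2GRAY)[y0:y1,x0:x1]
    print(g.min(),g.max())
E
```

```text
top
50 68
[195. 224.] 221 [568.  304.6  56.1] [569.7 308.1] [83.3 88.8] 89.4
[394. 265.] 1725 [ 472.5 -160.4   59.6] [ 474.9 -160.8] [141.4  63.5] 4.8
[265. 269.] 1691 [463.8 135.6  59.5] [465.  136.1] [ 63.8 140.7] 79.4
[339. 274.] 1704 [453.5 -34.4  59.5] [455.7 -35.2] [ 62.9 141.3] 73.8
[458. 302.] 140 [ 389.6 -297.3   56.8] [ 392.4 -307.6] [64.9 40.3] 5.3
28 44
[459. 187.] 335 [ 665.5 -322.2   36.3] [ 667.4 -324. ] [36.  60.8] 13.7
[188. 213.] 55 [605.4 333.   36.4] [602.8 324.6] [14.2 58.9] 22.0
[208. 234.] 76 [546.  274.2  35.8] [551.8 285.5] [27.4 81.9] 54.4
[280. 266.] 48 [475.  102.9  37.2] [474.5 103.1] [  1.2 105.5] 79.6
[452. 302.] 48 [ 393.6 -291.4   35.7] [ 394.3 -296.4] [17.5 57.1] 89.8
[186. 305.] 89 [381.5 320.7  36.5] [381.6 321.1] [22.1 22.5] 63.0
5 16
[309. 188.] 1964 [672.5  39.4   6.8] [671.  39.] [117.6 171.1] 3.6
[195. 226.] 451 [576.1 321.9   6.8] [575.6 317.6] [70.9 63.7] 0.6
[193. 305.] 960 [380.2 313.1   9.1] [381.6 312. ] [92.3 75.9] 0.2
16 26
[309. 189.] 568 [666.3  37.9  20.7] [668.   38.6] [132.  180.2] 3.7
[452. 201.] 134 [ 626.7 -298.6   21.4] [ 633.
[... 1593 characters left out ...]
] 130 [ 632.1 -296.5   22.3] [ 628.9 -314.1] [105.4  48.5] 50.6
[419. 208.] 78 [ 388.8 -290.7   20.5] [ 388.7 -295.8] [62.4 26.4] 15.2
[256. 257.] 736 [668.   56.7  21.5] [669.2  41.7] [132.9 186.1] 3.5
[367. 236.] 179 [ 465.7 -127.5   21.1] [ 467.1 -129.9] [147.4  46.6] 21.6
[353. 272.] 195 [446.7  -4.6  20.8] [453.7  -4.3] [153.1  60.8] 7.1
[317. 326.] 201 [446.4 168.8  21.3] [459.1 167.4] [150.9  56.1] 13.0
[223. 346.] 129 [599.  284.3  21.2] [590.  295.3] [78.4 31.4] 44.4
[239. 374.] 82 [529.5 330.6  20.6] [532.3 325.7] [54.2 11.8] 72.5
[312. 410.] 44 [376.7 334.3  21.1] [379.6 331.5] [22.9 10.3] 27.4
[159.2 714.1  -2.3]
[ 8.606e+02  3.283e+02 -6.000e-01]
[324.5 224.4  -1.7]
8 205
21 240
```

```bash

python3 -m inch '[[[0.5,0.5,0,0,0,0.07,-1],[1,1,0,0,0,0.14,-1],[1,1,0,0,0,0.206,-1]]]'
python3 -m inch '[[[0.4,0.4,0,0,0,0.07,-1],[0.8,0.8,0,0,0,0.14,-1],[1,1,0,0,0,0.206,-1]]]'
```

```text
time: 0.4
position: [234.1, -457.4, 230.7]
orientation: [[0.847, 0.532, 0.0], [0.532, -0.847, 0.002], [0.001, -0.001, -1.0]]
ft_force: [1.5, -0.5, 0.4]
width: 85.5
gripper_force: 0.0
time: 0.7
position: [334.3, -357.1, 231.0]
orientation: [[0.632, 0.775, -0.0], [0.775, -0.632, 0.001], [0.001, -0.001, -1.0]]
ft_force: [0.2, -0.4, -0.3]
width: 85.5
gripper_force: 0.0
```

```bash

python3 -m inch '[[[0.2,0.4,0,0,0,0.07,-1],[0.4,0.8,0,0,0,0.14,-1],[0.6,1,0,0,0,0.206,-1]]]' | grep pos
python3 -m inch '[[[0.1,0.4,0,0,0,0.07,-1],[0.2,0.8,0,0,0,0.14,-1],[0.3,1,0,0,0,0.206,-1]]]'| grep pos
python3 -m inch '[[[0.1,0.4,0,0,0,0.07,-1],[0.2,0.8,0,0,0,0.14,-1],[0.2,1,0,0,0,0.206,-1]]]'| grep pos
python3 -m inch '[[[0,0.4,0,0,0,0.07,-1],[0,0.8,0,0,0,0.14,-1],[0,1,0,0,0,0.206,-1]]]'| grep pos
python3 -m inch '[[[0,0.4,0,0,0,0.07,-1],[-0.1,0.8,0,0,0,0.14,-1],[-0.1,1,0,0,0,0.206,-1]]]'| grep pos
python3 -m inch '[[[-0.1,0.4,-0.3,0,0,0.07,-1],[-0.2,0.8,-0.6,0,0,0.14,-1],[-0.2,1,-0.6,0,0,0.206,-1]]]'| grep pos
python3 -m inch '[[[-0.1,0.4,-0.4,0,0,0.07,-1],[-0.3,0.8,-0.8,0,0,0.14,-1],[-0.31,0.81,-0.8,0,0,0.206,-1],[-0.31,0.81,-0.8,0,0,0.206,-1]]]'
python3 - <<'E'
from bench import env, grab_frame
from h import *
print(env.sense()["qpos"].round(1),env.sense()["ft_force"])
for n in("top","side"):
    f=grab_frame(n);pickle.dump(f,open(n+".pkl","wb"))
    cv2.imwrite(f"pics/{n}1.png",f["img"][:,:,::-1])
    for b in blobs(f,30,44,(350,420,290,360),10):print(n,*b)
    for b in blobs(f,5,16,(320,440,260,390),10):print(n,*b)
E
```

```text
position: [393.1, -256.0, 231.0]
position: [422.7, -156.4, 230.9]
position: [443.5, -56.7, 231.0]
position: [442.4, 43.2, 231.0]
position: [431.6, 143.0, 230.9]
position: [408.7, 241.6, 167.2]
time: 2.9
position: [379.1, 321.7, 88.7]
orientation: [[-1.0, -0.008, -0.005], [-0.008, 1.0, -0.003], [0.005, -0.003, -1.0]]
ft_force: [-0.5, -1.0, -0.3]
width: 85.7
gripper_force: 0.0
[ 33.   18.4 -22.2  49.7   0.   32.5] [-0.49243017 -1.02753827 -0.27503826]
top [192. 306.] 746 [368.3 315.1   8.9] [381.6 318.8] [92.3 89.4] 0.3
side [312. 402.] 145 [381.  326.8  37.8] [382.  326.6] [22.3 21.1] 88.3
side [313. 413.] 1685 [373.9 335.9  10.2] [379.6 327.2] [95.2 88.9] 66.1
```

View pics/side1.png

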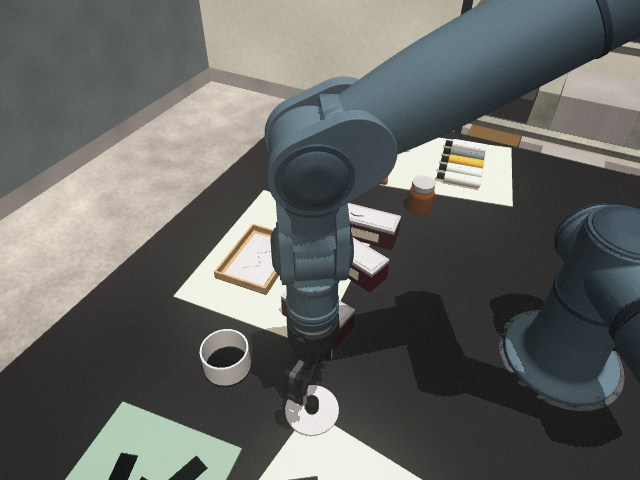

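The side view shows the open fingers straddling the cover's knob at (312,404), with the pot still at (226,357). Next I descend and grip the knob.

```bash

python3 -m inch '[[[0,0.02,-0.3,0,0,0,-1],[0,0.02,-0.55,0,0,0,-1],[0,0.02,-0.7,0,0,0,-1],[0,0.02,-0.7,0,0,0,-1],[0,0.02,-0.7,0,0,0,-1]]]'
```

```text
time: 3.5
position: [383.4, 323.3, 22.5]
orientation: [[-1.0, -0.002, 0.001], [-0.002, 1.0, 0.001], [-0.001, 0.001, -1.0]]
ft_force: [-1.0, 0.0, 0.3]
width: 85.7
gripper_force: 0.0
```

```bash

python3 -m inch '[[[-0.01,0,-0.07,0,0,0,-1],[-0.01,0,-0.07,0,0,0,-0.2],[-0.01,0,-0.07,0,0,0,0.3],[-0.01,0,-0.07,0,0,0,0.5],[-0.01,0,-0.07,0,0,0,0.7],[-0.01,0,-0.07,0,0,0,1],[-0.01,0,-0.07,0,0,0,1],[-0.01,0,-0.07,0,0,0,1],[-0.01,0,-0.07,0,0,0,1],[-0.01,0,-0.07,0,0,0,1]]]'
python3 -m inch '[[[0,0,0.2,0,0,0,1],[0,0,0.5,0,0,0,1],[0,0,0.9,0,0,0,1],[0,0,0.9,0,0,0,1]]]'
```

```text
time: 4.5
position: [381.5, 323.9, 14.8]
orientation: [[-1.0, -0.005, 0.001], [-0.005, 1.0, 0.001], [-0.001, 0.001, -1.0]]
ft_force: [-1.6, -1.2, 5.3]
width: 22.2
gripper_force: 58.7
time: 4.9
position: [384.3, 325.7, 108.9]
orientation: [[-1.0, -0.005, 0.007], [-0.005, 1.0, 0.005], [-0.007, 0.005, -1.0]]
ft_force: [1.1, 0.5, -0.4]
width: 22.2
gripper_force: 58.9
```

```bash

python3 -m inch '[[[0.2,-0.02,0,0,0,0,1],[0.6,-0.05,0,0,0,0,1],[1,-0.07,0,0,0,0,1]]]' | grep pos
python3 -m inch '[[[0.4,-0.03,0,0,0,0,1],[0.7,-0.07,0,0,0,0,1],[0.89,-0.07,0,0,0,0,1],[0.89,-0.07,0,0,0,0,1],[0.89,-0.07,0,0,0,0,1]]]'
python3 - <<'E'
from bench import env, grab_frame
from h import *
for n in("top","side"):
    f=grab_frame(n);pickle.dump(f,open(n+".pkl","wb"))
    for b in blobs(f,90,108,(480,680,230,400),10):print(n,*b)
    for b in blobs(f,50,66,(480,680,230,400),10):print(n,*b)
f=pickle.load(open("side.pkl","rb"));i=f["img"][240:460,120:400,::-1]
cv2.imwrite("pics/s2.png",cv2.resize(i,None,fx=2,fy=2))
E
```

```text
position: [481.2, 316.3, 103.3]
time: 5.7
position: [569.3, 309.2, 102.9]
orientation: [[-1.0, -0.004, -0.003], [-0.004, 1.0, -0.001], [0.003, -0.001, -1.0]]
ft_force: [-0.1, -0.0, -0.9]
width: 22.0
gripper_force: 58.9
top [193. 203.] 51 [611.9 299.3  97.2] [610.4 301. ] [33.7 13.9] 69.2
top [191. 229.] 676 [549.7 300.   97. ] [554.1 299.6] [60.8 94.2] 24.0
top [204. 233.] 92 [542.7 277.9  56.1] [549.8 287.6] [27.  82.3] 49.6
side [225. 339.] 1237 [555.6 325.6  98.7] [562.  314.7] [95.4 81.2] 61.0
side [226. 362.] 256 [541.3 344.2  56.8] [557.6 330.2] [89.3 51.6] 40.0
```

View pics/s2.png

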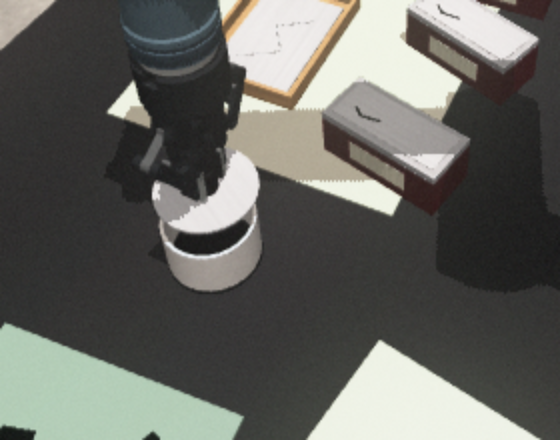

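The crop shows the cover held level above the pot: the disc is centred at about (207,190) in the crop and the pot mouth at (211,235). Next I measure the cover-to-pot offset from the disc's visible edge.

```bash
python3 - <<'E'
from h import *
for n in("top","side"):
    f=pickle.load(open(n+".pkl","rb"));W=cloud(f)
    m=(W[...,2]>92)&(W[...,2]<104)&(W[...,0]>500)&(W[...,0]<640)&(W[...,1]>240)&(W[...,1]<380)
    g=f["img"].astype(int); m&=(g.min(-1)>90)
    p=W[m][:,:2]; print(n,len(p),"z",np.median(W[m][:,2]).round(1))
    for a in range(0,360,30):
        d=np.array([np.cos(np.radians(a)),np.sin(np.radians(a))]);print(a,round((p@d).max()-np.array([569.3,309.2])@d,1),end='; ')
    print()
    # plane fit tilt
    A=np.c_[p,np.ones(len(p))];c=np.linalg.lstsq(A,W[m][:,2],rcond=None)[0];print("slope deg",np.degrees(c[:2]).round(2))
E
```

```text
top 716 z 97.0
0 48.0; 30 43.3; 60 34.6; 90 44.5; 120 44.7; 150 46.1; 180 47.5; 210 48.3; 240 49.5; 270 50.0; 300 49.5; 330 48.3; 
slope deg [-0.12 -0.12]
side 1203 z 98.7
0 44.5; 30 48.5; 60 49.0; 90 49.6; 120 49.6; 150 49.6; 180 47.4; 210 46.1; 240 46.5; 270 46.2; 300 45.2; 330 32.2; 
slope deg [-0.11 -0.2 ]
```

```bash

python3 -m inch '[[[0.005,0,-0.15,0,0,0,1],[0.005,0,-0.27,0,0,0,1],[0.005,0,-0.3,0,0,0,1],[0.005,0,-0.32,0,0,0,1],[0.005,0,-0.33,0,0,0,1],[0.005,0,-0.33,0,0,0,1]]]'
python3 -m inch '[[[0,0,-0.01,0,0,0,1],[0,0,-0.02,0,0,0,1],[0,0,-0.02,0,0,0,1]]]'
```

```text
time: 6.4
position: [570.0, 309.6, 72.4]
orientation: [[-1.0, -0.005, -0.0], [-0.005, 1.0, -0.0], [0.0, -0.0, -1.0]]
ft_force: [-2.7, -0.8, 3.2]
width: 22.0
gripper_force: 59.2
time: 6.7
position: [570.9, 310.3, 69.6]
orientation: [[-1.0, -0.005, 0.001], [-0.005, 1.0, 0.002], [-0.001, 0.002, -1.0]]
ft_force: [-0.7, 1.9, 0.7]
width: 22.1
gripper_force: 59.2
```

```bash

python3 -m inch '[[[0,0,-0.01,0,0,0,1],[0,0,-0.02,0,0,0,1],[0,0,-0.02,0,0,0,1]]]'
python3 -m inch '[[[0,0,-0.01,0,0,0,1],[0,0,-0.01,0,0,0,1]]]'
```

```text
time: 7.0
position: [570.8, 310.2, 67.2]
orientation: [[-1.0, -0.005, 0.0], [-0.005, 1.0, 0.001], [-0.0, 0.001, -1.0]]
ft_force: [-0.5, 2.9, -0.9]
width: 22.1
gripper_force: 59.2
time: 7.2
position: [570.9, 310.2, 66.9]
orientation: [[-1.0, -0.005, 0.001], [-0.005, 1.0, 0.001], [-0.001, 0.001, -1.0]]
ft_force: [-1.9, 3.7, 3.6]
width: 22.1
gripper_force: 59.7
```

Seated (z 66.9 against 66.8 expected, with contact starting). Release and go up.

```bash

python3 -m inch '[[[0,0,0,0,0,0,0.6],[0,0,0,0,0,0,0.3],[0,0,0,0,0,0,0],[0,0,0,0,0,0,-0.5],[0,0,0,0,0,0,-1],[0,0,0,0,0,0,-1],[0,0,0,0,0,0,-1],[0,0,0.2,0,0,0,-1],[0,0,0.6,0,0,0,-1],[0,0,1,0,0,0,-1]]]'
python3 -m inch '[[[-0.2,-0.4,0,0,0,0,-1],[-0.4,-0.8,0,0,0,0,-1],[-0.5,-1,0,0,0,0,-1]]]'
python3 - <<'E'
from bench import env, grab_frame
from h import *
for n in("top","side"):
    f=grab_frame(n);W=cloud(f)
    m=(W[...,2]>50)&(W[...,2]<70)&(W[...,0]>500)&(W[...,0]<640)&(W[...,1]>240)&(W[...,1]<380)&(f["img"].min(-1)>90)
    p=W[m][:,:2];A=np.c_[p,np.ones(len(p))];c=np.linalg.lstsq(A,W[m][:,2],rcond=None)[0];print(n,len(p),np.median(W[m][:,2]),"slope",np.degrees(c[:2]).round(2),p.min(0),p.max(0))
    for b in blobs(f,50,68,(300,800,-350,250),40):print(n,*b)
    i=f["img"][:,:,::-1]; cv2.imwrite(f"pics/{n}3.png",i if n=="side" else i)
E
```

```text
time: 8.2
position: [569.8, 309.2, 166.5]
orientation: [[-1.0, -0.004, -0.002], [-0.004, 1.0, -0.001], [0.002, -0.001, -1.0]]
ft_force: [0.3, 0.6, 0.8]
width: 85.5
gripper_force: 0.0
time: 8.5
position: [519.2, 207.3, 166.8]
orientation: [[-1.0, -0.003, -0.0], [-0.003, 1.0, -0.001], [0.0, -0.001, -1.0]]
ft_force: [-0.0, -0.3, -0.6]
width: 85.4
gripper_force: 0.0
top 66 60.51532067825336 slope [ 0.27 -0.9 ] [523.52437964 299.31670778] [540.80884004 338.85658019]
top [394. 265.] 1723 [ 472.2 -160.4   59.5] [ 474.9 -160.8] [141.4  63.6] 4.8
top [265. 269.] 1687 [463.7 135.8  59.5] [465.2 136.1] [ 63.8 141.2] 79.5
top [339. 274.] 1702 [453.4 -34.4  59.6] [455.6 -35.2] [ 62.9 141.2] 73.8
top [458. 302.] 138 [ 389.5 -298.1   56.9] [ 392.6 -308.1] [64.7 39.3] 4.6
side 1699 62.202899572986404 slope [ 0.87 -1.2 ] [523.94712701 263.2797517 ] [620.37683168 359.72918614]
side [421. 195.] 187 [ 387.6 -294.4   58.6] [ 391.2 -301.7] [64.  38.3] 14.9
side [369. 218.] 1167 [ 472.9 -150.7   60.8] [ 475.4 -157.2] [141.3  69.4] 4.2
side [356. 253.] 1434 [451.9 -25.8  60.8] [456.8 -32.5] [ 67.6 144.3] 73.7
side [318. 304.] 1891 [461.3 144.9  60.8] [465.7 139.8] [ 66.4 141.7] 79.5
```

View pics/side3.png

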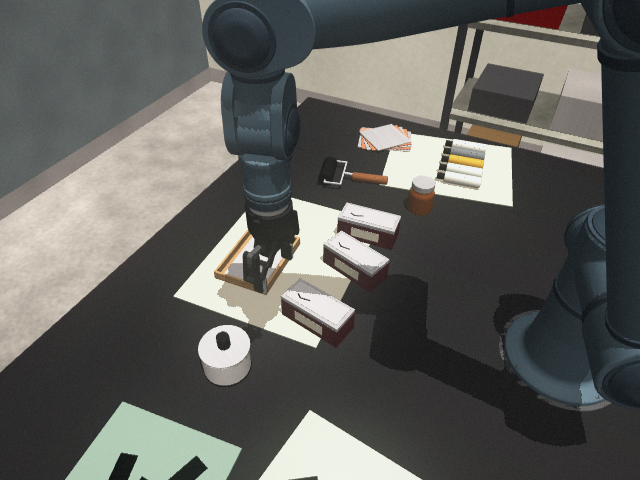

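The picture shows the cover seated on the pot at (225,352), knob at (223,340), and the gripper clear of it over the tray. The tins have not moved.

```bash
python3 - <<'E'
from bench import grab_frame
from h import *
f=grab_frame("side");W=cloud(f)
m=(W[...,2]>58)&(W[...,2]<66)&(W[...,0]>520)&(W[...,0]<625)&(W[...,1]>260)&(W[...,1]<365)&(f["img"].min(-1)>120)
m=cv2.erode(m.astype(np.uint8),np.ones((3,3)))>0
p=W[m];A=np.c_[p[:,:2],np.ones(len(p))];c=np.linalg.lstsq(A,p[:,2],rcond=None)[0];print(len(p),np.degrees(c[:2]).round(2),np.std(p[:,2]-A@c))
E
python3 -m inch '[[[-0.2,-0.3,0,0,0,-0.06,-1],[-0.4,-0.6,-0.2,0,0,-0.12,-1],[-0.55,-0.72,-0.5,0,0,-0.12,-1],[-0.55,-0.72,-0.8,0,0,-0.12,-1],[-0.55,-0.72,-0.85,0,0,-0.12,-1]]]'
python3 -m inch '[[[0,0,-0.2,0,0,0,-1],[0,0,-0.4,0,0,0,-1],[0,0,-0.55,0,0,0,-1],[0,0,-0.6,0,0,0,-1],[0,0,-0.6,0,0,0,-1]]]'
```

```text
1211 [-0.11 -0.02] 1.3093427787381255
time: 9.15
position: [463.4, 137.6, 78.5]
orientation: [[-0.983, 0.183, -0.005], [0.183, 0.983, -0.0], [0.005, -0.001, -1.0]]
ft_force: [-1.0, 0.3, -0.4]
width: 85.3
gripper_force: 0.0
time: 9.65
position: [466.5, 138.2, 21.5]
orientation: [[-0.983, 0.182, 0.0], [0.182, 0.983, 0.0], [-0.0, 0.0, -1.0]]
ft_force: [-0.1, -0.1, 0.3]
width: 85.2
gripper_force: 0.0
```

```bash

python3 -m inch '[[[0,0,0,0,0,0,-0.6],[0,0,0,0,0,0,-0.2],[0,0,0,0,0,0,0.2],[0,0,0,0,0,0,0.6],[0,0,0,0,0,0,1],[0,0,0,0,0,0,1],[0,0,0,0,0,0,1],[0,0,0,0,0,0,1]]]'
python3 -m inch '[[[0,0,0.1,0,0,0,1],[0,0,0.3,0,0,0,1],[0,0,0.6,0,0,0,1],[0,0,0.9,0,0,0,1],[0,0,0.9,0,0,0,1],[0,0,0.9,0,0,0,1],[0,0,0.9,0,0,0,1]]]'
python3 - <<'E'
from bench import env
s=env.sense();print(s["wrist_torque"].round(3),s["ft_force"].round(2),s["qpos"].round(1), (s["orientation"].T@s["wrist_torque"]).round(3))
E
```

```text
time: 10.45
position: [467.2, 138.1, 22.7]
orientation: [[-0.983, 0.183, 0.003], [0.183, 0.983, 0.001], [-0.003, 0.002, -1.0]]
ft_force: [0.5, 1.7, 6.2]
width: 60.9
gripper_force: 67.2
time: 11.15
position: [464.1, 137.3, 109.7]
orientation: [[-0.983, 0.183, -0.003], [0.183, 0.983, -0.001], [0.003, -0.001, -1.0]]
ft_force: [0.5, -0.2, -4.2]
width: 61.1
gripper_force: 66.7
[ 0.002 -0.003  0.009] [ 0.49 -0.15 -4.2 ] [  9.   15.7 -22.5  51.9   0.   19.5] [-0.002 -0.002 -0.009]
```

```bash
cat > q.py <<'E'
from bench import env
s=env.sense();print(s["time"],"tool-frame torque",(s["orientation"].T@s["wrist_torque"]).round(3),"F",s["ft_force"].round(2),"width",s["width"].round(2))
E
python3 -m inch '[[[0,0,0,0.016,0.085,0,1],[0,0,0,0.033,0.17,0,1],[0,0,0,0.05,0.25,0,1],[0,0,0,0.061,0.328,0,1],[0,0,0,0.061,0.328,0,1],[0,0,0,0.061,0.328,0,1],[0,0,0,0.061,0.328,0,1],[0,0,0,0.061,0.328,0,1],[0,0,0,0.061,0.328,0,1],[0,0,0,0.061,0.328,0,1],[0,0,0,0.05,0.25,0,1],[0,0,0,0.033,0.17,0,1],[0,0,0,0.016,0.085,0,1],[0,0,0,0,0,0,1],[0,0,0,0,0,0,1],[0,0,0,0,0,0,1],[0,0,0,0,0,0,1],[0,0,0,0,0,0,1]]]' >/dev/null
for i in 1 2 3; do python3 q.py; python3 -m inch '[[[0,0,0,0,0,0,1]]]' >/dev/null; done
python3 -m inch '[[[0,0,0,-0.016,-0.085,0,1],[0,0,0,-0.033,-0.17,0,1],[0,0,0,-0.05,-0.25,0,1],[0,0,0,-0.061,-0.328,0,1],[0,0,0,-0.061,-0.328,0,1],[0,0,0,-0.061,-0.328,0,1],[0,0,0,-0.061,-0.328,0,1],[0,0,0,-0.061,-0.328,0,1],[0,0,0,-0.061,-0.328,0,1],[0,0,0,-0.061,-0.328,0,1],[0,0,0,-0.05,-0.25,0,1],[0,0,0,-0.033,-0.17,0,1],[0,0,0,-0.016,-0.085,0,1],[0,0,0,0,0,0,1],[0,0,0,0,0,0,1],[0,0,0,0,0,0,1],[0,0,0,0,0,0,1],[0,0,0,0,0,0,1]]]' 
for i in 1 2 3; do python3 q.py; python3 -m inch '[[[0,0,0,0,0,0,1]]]' >/dev/null; done
```

```text
time: 15.05
position: [464.2, 137.9, 111.4]
orientation: [[-0.983, 0.182, 0.001], [0.182, 0.983, -0.0], [-0.001, 0.0, -1.0]]
ft_force: [-0.1, 0.0, -4.9]
width: 61.4
gripper_force: 67.1Traceback (most recent call last):
  File "q.py", line 2, in <module>
    s=env.sense();print(s["time"],"tool-frame torque",(s["orientation"].T@s["wrist_torque"]).round(3),"F",s["ft_force"].round(2),"width",s["width"].round(2))
                                                                                                                                         ^^^^^^^^^^^^^^^^
AttributeError: 'float' object has no attribute 'round'
Traceback (most recent call last):
  File "q.py", line 2, in <module>
    s=env.sense();print(s["time"],"tool-frame torque",(s["orientation"].T@s["wrist_torque"]).round(3),"F",s["ft_force"].round(2),"width",s["width"].round(2))
                                                                                                                                         ^^^^^^^^^^^^^^^^
AttributeError: 'float' object has no attribute 'round'
Traceback (most recent call last):
  Fil
[... 1011 characters left out ...]
,s["ft_force"].round(2),"width",s["width"].round(2))
                                                                                                                                         ^^^^^^^^^^^^^^^^
AttributeError: 'float' object has no attribute 'round'
Traceback (most recent call last):
  File "q.py", line 2, in <module>
    s=env.sense();print(s["time"],"tool-frame torque",(s["orientation"].T@s["wrist_torque"]).round(3),"F",s["ft_force"].round(2),"width",s["width"].round(2))
                                                                                                                                         ^^^^^^^^^^^^^^^^
AttributeError: 'float' object has no attribute 'round'
```

Slip in my print only. I'll read the moment now, then tilt the other way once more.

```bash
cat > q.py <<'E'
from bench import env
s=env.sense();print(round(s["time"],2),"tool torque",(s["orientation"].T@s["wrist_torque"]).round(3),"F",s["ft_force"].round(2),"width",round(s["width"],2))
E
for i in 1 2 3; do python3 q.py; python3 -m inch '[[[0,0,0,0,0,0,1]]]' >/dev/null; done
python3 -m inch '[[[0,0,0,0.016,0.085,0,1],[0,0,0,0.033,0.17,0,1],[0,0,0,0.05,0.25,0,1],[0,0,0,0.061,0.328,0,1],[0,0,0,0.061,0.328,0,1],[0,0,0,0.061,0.328,0,1],[0,0,0,0.061,0.328,0,1],[0,0,0,0.061,0.328,0,1],[0,0,0,0.061,0.328,0,1],[0,0,0,0.061,0.328,0,1],[0,0,0,0.05,0.25,0,1],[0,0,0,0.033,0.17,0,1],[0,0,0,0.016,0.085,0,1],[0,0,0,0,0,0,1],[0,0,0,0,0,0,1],[0,0,0,0,0,0,1],[0,0,0,0,0,0,1],[0,0,0,0,0,0,1]]]' | grep -A1 pos
for i in 1 2 3; do python3 q.py; python3 -m inch '[[[0,0,0,0,0,0,1]]]' >/dev/null; done
```

```text
15.35 tool torque [-0.003 -0.041  0.043] F [-0.61 -1.21 -3.68] width 61.26
15.45 tool torque [-0.02  -0.041 -0.012] F [ 1.21  0.33 -4.15] width 61.28
15.55 tool torque [-0.036  0.03   0.026] F [-0.5  -0.18 -3.17] width 61.02
position: [468.4, 137.6, 112.0]
orientation: [[-0.983, 0.184, 0.001], [0.184, 0.983, 0.001], [-0.001, 0.001, -1.0]]
17.45 tool torque [-0.023 -0.002  0.001] F [ 0.84 -0.23 -3.97] width 61.51
17.55 tool torque [-0.015  0.001 -0.06 ] F [-0.04  0.76 -3.62] width 61.57
17.65 tool torque [-0.032  0.024  0.056] F [ 0.45 -0.6  -4.71] width 61.13
```

Tin at y=137 shifts by only about 0.02 N m, so it is silent. I lower it gently.

```bash

python3 -m inch '[[[0,0,-0.2,0,0,0,1],[0,0,-0.5,0,0,0,1],[0,0,-0.75,0,0,0,1],[0,0,-0.84,0,0,0,1],[0,0,-0.86,0,0,0,1],[0,0,-0.87,0,0,0,1],[0,0,-0.88,0,0,0,1],[0,0,-0.88,0,0,0,1]]]'
python3 -m inch '[[[0,0,-0.01,0,0,0,1],[0,0,-0.01,0,0,0,1]]]'
```

```text
time: 18.55
position: [466.8, 137.8, 24.4]
orientation: [[-0.983, 0.183, 0.002], [0.183, 0.983, 0.0], [-0.002, 0.001, -1.0]]
ft_force: [0.0, 0.5, -5.5]
width: 61.4
gripper_force: 67.0
time: 18.75
position: [466.1, 137.7, 22.7]
orientation: [[-0.983, 0.183, 0.001], [0.183, 0.983, 0.0], [-0.001, 0.0, -1.0]]
ft_force: [0.2, 0.0, -2.9]
width: 61.4
gripper_force: 67.1
```

```bash

python3 -m inch '[[[0,0,-0.01,0,0,0,1],[0,0,-0.01,0,0,0,1],[0,0,-0.01,0,0,0,0.2],[0,0,-0.01,0,0,0,-0.2],[0,0,-0.01,0,0,0,-0.6],[0,0,-0.01,0,0,0,-1],[0,0,-0.01,0,0,0,-1],[0,0,0.1,0,0,0,-1],[0,0,0.4,0,0,0,-1],[0,0,0.8,0,0,0,-1]]]' | grep -A5 pos
python3 -m inch '[[[0,-0.4,0.1,0,0,-0.03,-1],[-0.04,-0.8,0.1,0,0,-0.062,-1],[-0.05,-1,0.1,0,0,-0.062,-1]]]' | grep pos
python3 -m inch '[[[-0.02,-0.4,0,0,0,0,-1],[-0.05,-0.72,0,0,0,0,-1],[-0.05,-0.72,-0.3,0,0,0,-1],[-0.05,-0.72,-0.7,0,0,0,-1],[-0.05,-0.72,-0.88,0,0,0,-1],[-0.05,-0.72,-0.9,0,0,0,-1],[-0.05,-0.72,-0.9,0,0,0,-1]]]'
python3 - <<'E'
from bench import grab_frame
from h import *
f=grab_frame("side");cv2.imwrite("pics/side4.png",f["img"][:,:,::-1])
for b in blobs(f,50,68,(350,560,60,250),40):print(*b)
E
```

```text
position: [463.9, 137.3, 102.3]
orientation: [[-0.983, 0.183, -0.004], [0.183, 0.983, -0.001], [0.004, -0.001, -1.0]]
ft_force: [0.5, 0.2, -0.1]
width: 85.5
gripper_force: 0.0
position: [461.2, 35.5, 113.9]
time: 20.75
position: [455.8, -34.4, 22.8]
orientation: [[-0.961, 0.278, -0.0], [0.278, 0.961, 0.0], [0.0, 0.0, -1.0]]
ft_force: [0.2, 0.5, -0.0]
width: 85.5
gripper_force: 0.0
[318. 304.] 1902 [460.5 144.3  60.8] [465.1 139.6] [ 66.1 142.2] 79.9
```

View pics/side4.png

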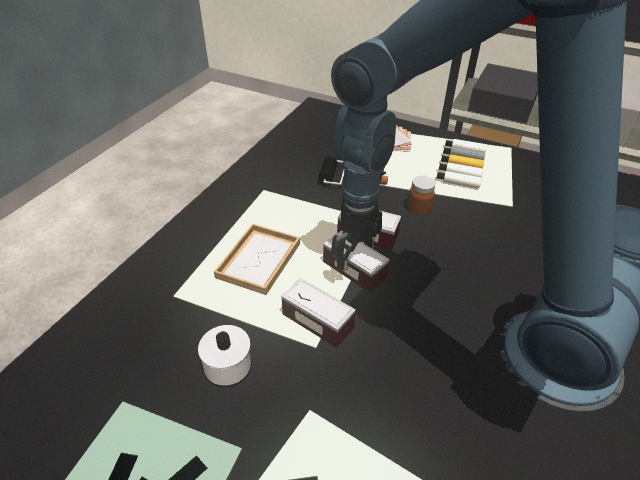

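The first tin stands upright where it was (318,305), the covered pot is unchanged, and the gripper straddles the middle tin at (355,258).

```bash

python3 -m inch '[[[0,0,0,0,0,0,-0.6],[0,0,0,0,0,0,-0.2],[0,0,0,0,0,0,0.2],[0,0,0,0,0,0,0.6],[0,0,0,0,0,0,1],[0,0,0,0,0,0,1],[0,0,0,0,0,0,1],[0,0,0.1,0,0,0,1],[0,0,0.3,0,0,0,1],[0,0,0.6,0,0,0,1],[0,0,0.9,0,0,0,1],[0,0,1,0,0,0,1],[0,0,1,0,0,0,1]]]'
python3 -m inch '[[[0,0,0,0.023,0.08,0,1],[0,0,0,0.047,0.16,0,1],[0,0,0,0.07,0.24,0,1],[0,0,0,0.093,0.32,0,1],[0,0,0,0.093,0.32,0,1],[0,0,0,0.093,0.32,0,1],[0,0,0,0.093,0.32,0,1],[0,0,0,0.093,0.32,0,1],[0,0,0,0.093,0.32,0,1],[0,0,0,0.093,0.32,0,1],[0,0,0,0.07,0.24,0,1],[0,0,0,0.047,0.16,0,1],[0,0,0,0.023,0.08,0,1],[0,0,0,0,0,0,1],[0,0,0,0,0,0,1],[0,0,0,0,0,0,1],[0,0,0,0,0,0,1]]]' | grep pos
for i in 1 2 3 4; do python3 q.py; python3 -m inch '[[[0,0,0,0,0,0,1]]]' >/dev/null; done
python3 -m inch '[[[0,0,0,-0.023,-0.08,0,1],[0,0,0,-0.047,-0.16,0,1],[0,0,0,-0.07,-0.24,0,1],[0,0,0,-0.093,-0.32,0,1],[0,0,0,-0.093,-0.32,0,1],[0,0,0,-0.093,-0.32,0,1],[0,0,0,-0.093,-0.32,0,1],[0,0,0,-0.093,-0.32,0,1],[0,0,0,-0.093,-0.32,0,1],[0,0,0,-0.093,-0.32,0,1],[0,0,0,-0.07,-0.24,0,1],[0,0,0,-0.047,-0.16,0,1],[0,0,0,-0.023,-0.08,0,1],[0,0,0,0,0,0,1],[0,0,0,0,0,0,1],[0,0,0,0,0,0,1],[0,0,0,0,0,0,1]]]' | grep pos
for i in 1 2 3 4; do python3 q.py; python3 -m inch '[[[0,0,0,0,0,0,1]]]' >/dev/null; done
```

```text
time: 22.1
position: [456.8, -34.6, 123.6]
orientation: [[-0.961, 0.278, 0.003], [0.278, 0.961, -0.001], [-0.003, 0.0, -1.0]]
ft_force: [0.0, 0.5, -8.4]
width: 61.0
gripper_force: 68.2
position: [457.0, -34.8, 123.3]
23.8 tool torque [-0.052 -0.208  0.07 ] F [ 0.93 -0.44 -6.49] width 61.18
23.9 tool torque [-0.029  0.109 -0.004] F [-0.33 -0.62 -7.91] width 61.17
24.0 tool torque [ 0.023 -0.063  0.005] F [ 0.59 -0.11 -7.94] width 60.86
24.1 tool torque [0.023 0.031 0.   ] F [ 0.32  0.26 -6.75] width 61.1
position: [455.1, -34.1, 122.2]
25.9 tool torque [ 0.017  0.033 -0.002] F [-0.66  0.59 -6.63] width 61.48
26.0 tool torque [-0.037  0.055 -0.001] F [-1.16 -0.11 -6.52] width 61.05
26.1 tool torque [ 0.038 -0.152  0.046] F [ 0.51  0.1  -6.79] width 60.83
26.2 tool torque [-0.052  0.097 -0.066] F [-0.25  0.41 -7.11] width 61.15
```

The moment is still swinging, so I let it settle longer on each side.

```bash

python3 -m inch '[[[0,0,0,0,0,0,1],[0,0,0,0,0,0,1],[0,0,0,0,0,0,1],[0,0,0,0,0,0,1]]]' >/dev/null
for i in 1 2 3 4 5 6; do python3 q.py; python3 -m inch '[[[0,0,0,0,0,0,1]]]' >/dev/null; done
python3 -m inch '[[[0,0,0,0.023,0.08,0,1],[0,0,0,0.047,0.16,0,1],[0,0,0,0.07,0.24,0,1],[0,0,0,0.093,0.32,0,1],[0,0,0,0.093,0.32,0,1],[0,0,0,0.093,0.32,0,1],[0,0,0,0.093,0.32,0,1],[0,0,0,0.093,0.32,0,1],[0,0,0,0.093,0.32,0,1],[0,0,0,0.093,0.32,0,1],[0,0,0,0.07,0.24,0,1],[0,0,0,0.047,0.16,0,1],[0,0,0,0.023,0.08,0,1],[0,0,0,0.01,0.03,0,1],[0,0,0,0,0,0,1],[0,0,0,0,0,0,1],[0,0,0,0,0,0,1],[0,0,0,0,0,0,1],[0,0,0,0,0,0,1],[0,0,0,0,0,0,1]]]' | grep pos
python3 -m inch '[[[0,0,0,0,0,0,1],[0,0,0,0,0,0,1],[0,0,0,0,0,0,1],[0,0,0,0,0,0,1]]]' >/dev/null
for i in 1 2 3 4 5 6; do python3 q.py; python3 -m inch '[[[0,0,0,0,0,0,1]]]' >/dev/null; done
```

```text
26.7 tool torque [0.02  0.132 0.03 ] F [-1.1   0.3  -6.88] width 61.04
26.8 tool torque [ 0.025 -0.191 -0.05 ] F [-0.19  0.36 -6.91] width 61.33
26.9 tool torque [-0.047 -0.006  0.044] F [-0.6   0.38 -7.33] width 61.16
27.0 tool torque [-0.015 -0.001  0.028] F [-0.11 -0.59 -6.53] width 61.32
27.1 tool torque [ 0.033 -0.164 -0.013] F [ 0.12 -0.21 -7.79] width 61.19
27.2 tool torque [ 0.02   0.077 -0.004] F [-0.05 -0.2  -7.65] width 61.33
position: [456.2, -34.6, 122.1]
29.7 tool torque [ 0.034 -0.042 -0.039] F [ 0.78 -0.36 -6.59] width 60.87
29.8 tool torque [-0.     0.142 -0.015] F [-0.05 -0.06 -6.44] width 61.36
29.9 tool torque [ 0.031  0.125 -0.052] F [-0.14  0.44 -6.63] width 61.45
30.0 tool torque [-0.067 -0.061 -0.038] F [ 0.25  0.05 -6.73] width 61.27
30.1 tool torque [ 0.023  0.255 -0.004] F [-0.67 -0.55 -6.7 ] width 61.56
30.2 tool torque [-0.023 -0.014  0.041] F [-0.33  0.21 -6.75] width 61.24
```

The y moment of this tin is much noisier than its other axes. Joint 4's torque gives an independent reading of the same moment, so I use that.

```bash
cat > q.py <<'E'
from bench import env
s=env.sense();print(round(s["time"],2),"ty",(s["orientation"].T@s["wrist_torque"])[1].round(3),"tau",s["tau"][1:6].round(3),"v4",s["joint_velocities"][3].round(2),"q4",s["qpos"][3].round(2))
E
for i in 1 2 3 4; do python3 q.py; python3 -m inch '[[[0,0,0,0,0,0,1]]]' >/dev/null; done
python3 -m inch '[[[0,0,0,-0.023,-0.08,0,1],[0,0,0,-0.047,-0.16,0,1],[0,0,0,-0.07,-0.24,0,1],[0,0,0,-0.093,-0.32,0,1],[0,0,0,-0.093,-0.32,0,1],[0,0,0,-0.093,-0.32,0,1],[0,0,0,-0.093,-0.32,0,1],[0,0,0,-0.093,-0.32,0,1],[0,0,0,-0.093,-0.32,0,1],[0,0,0,-0.093,-0.32,0,1],[0,0,0,-0.07,-0.24,0,1],[0,0,0,-0.047,-0.16,0,1],[0,0,0,-0.023,-0.08,0,1],[0,0,0,-0.01,-0.03,0,1],[0,0,0,0,0,0,1],[0,0,0,0,0,0,1],[0,0,0,0,0,0,1],[0,0,0,0,0,0,1],[0,0,0,0,0,0,1]]]' | grep pos
for i in 1 2 3 4 5 6; do python3 q.py; python3 -m inch '[[[0,0,0,0,0,0,1]]]' >/dev/null; done
```

```text
30.3 ty 0.05 tau [-3.8477e+01  2.6805e+01 -7.5000e-02  6.0000e-03  0.0000e+00] v4 -0.32 q4 52.55
30.4 ty 0.251 tau [-3.8477e+01  2.6805e+01 -7.4000e-02  6.0000e-03 -0.0000e+00] v4 0.47 q4 52.55
30.5 ty -0.034 tau [-3.8477e+01  2.6805e+01 -7.6000e-02  6.0000e-03  0.0000e+00] v4 -0.16 q4 52.55
30.6 ty 0.129 tau [-3.8476e+01  2.6805e+01 -7.5000e-02  6.0000e-03  0.0000e+00] v4 -0.16 q4 52.55
position: [455.0, -34.1, 122.3]
32.6 ty -0.135 tau [-3.7947e+01  2.6781e+01  7.0000e-03  1.1000e-02  0.0000e+00] v4 0.48 q4 52.49
32.7 ty -0.108 tau [-3.8114e+01  2.6623e+01  6.4000e-02  1.3000e-02  0.0000e+00] v4 -0.09 q4 52.51
32.8 ty -0.011 tau [-3.8243e+01  2.6584e+01  8.8000e-02  1.4000e-02  0.0000e+00] v4 0.58 q4 52.52
32.9 ty -0.258 tau [-3.8322e+01  2.6591e+01  9.3000e-02  1.5000e-02  0.0000e+00] v4 -0.28 q4 52.53
33.0 ty 0.095 tau [-3.8354e+01  2.6610e+01  9.5000e-02  1.5000e-02 -0.0000e+00] v4 0.49 q4 52.54
33.1 ty -0.194 tau [-3.8357e+01  2.6623e+01  9.4000e-02  1.5000e-02  0.0000e+00] v4 -0.05 q4 52.55
```

Joint 4's torque shifts cleanly from −0.075 to +0.094 N m, and the wrist moment means agree (+0.10 to −0.10). The middle tin is the rattling one, so I carry it over the tray.

```bash

python3 -m inch '[[[0.05,0.02,0.1,0,0,0,1],[0.2,0.08,0.2,0,0,0,1],[0.4,0.15,0.21,0,0,0,1],[0.6,0.22,0.21,0,0,0,1],[0.8,0.3,0.21,0,0,0,1],[1,0.37,0.21,0,0,0,1]]]' | grep pos
python3 -m inch '[[[0.2,0.07,0,0,0,0,1],[0.4,0.15,0,0,0,0,1],[0.6,0.22,0,0,0,0,1],[0.8,0.3,0,0,0,0,1],[0.9,0.34,0,0,0,0,1],[1,0.37,0,0,0,0,1]]]' | grep pos
python3 -m inch '[[[0.06,0,0,0,0,0,1],[0.1,0,0,0,0,0,1],[0.13,0,0,0,0,0,1],[0.13,0,0,0,0,0,1],[0.13,0,0,0,0,0,1],[0.13,0,0,0,0,0,1],[0.13,0,0,0,0,0,1],[0.13,0,0,0,0,0,1]]]'
python3 q.py
python3 - <<'E'
from bench import grab_frame
from h import *
f=grab_frame("side");cv2.imwrite("pics/side5.png",f["img"][:,:,::-1])
W=cloud(f)
for b in blobs(f,172,190,(550,800,-80,160),30):print(*b)
for n in("top",):
    g=grab_frame(n)
    for b in blobs(g,50,68,(300,800,-350,400),40):print(*b)
    for b in blobs(g,172,190,(550,800,-80,160),30):print(*b)
E
```

```text
position: [557.1, 3.2, 144.0]
position: [656.8, 40.3, 143.4]
time: 35.2
position: [668.5, 39.6, 143.4]
orientation: [[-0.961, 0.278, -0.0], [0.278, 0.961, 0.0], [0.0, 0.0, -1.0]]
ft_force: [0.7, 0.4, -7.1]
width: 61.4
gripper_force: 75.9
35.2 ty -0.194 tau [-6.1172e+01  2.9249e+01  7.6000e-02  2.5000e-02  0.0000e+00] v4 -0.38 q4 67.96
[261. 206.] 1002 [642.1  50.9 180.1] [644.4  44.5] [ 88.  104.4] 84.9
[193. 223.] 1093 [568.9 306.9  61. ] [571.6 311.7] [88.  95.4] 84.7
[394. 266.] 1728 [ 472.2 -160.4   59.6] [ 474.7 -160.6] [141.   63.6] 4.8
[458. 302.] 143 [ 389.6 -297.    57.3] [ 392.5 -307.3] [65.  39.9] 5.6
[324. 145.] 81 [715.3  -1.6 178.1] [713.1  -3.6] [34.2 14.6] 5.3
[315. 179.] 72 [641.4  16.9 178.2] [635.6  18.9] [15.3 41.4] 65.2
```

View pics/side5.png

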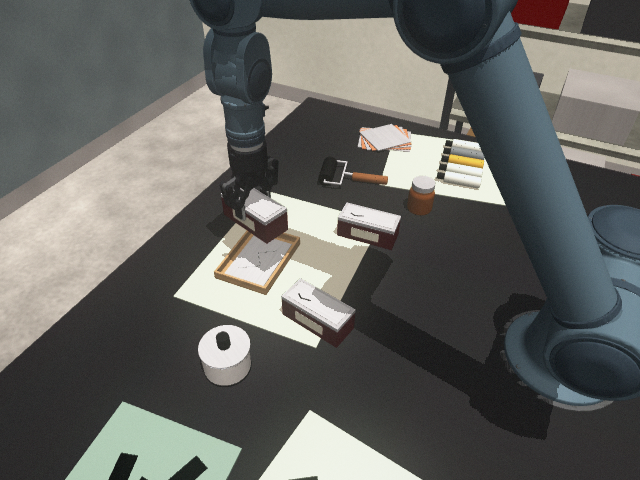

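The picture shows the tin held level above the tray at (258,210): its lid reads z ≈ 178 mm at both ends. The silent tins stand at (318,305) and (369,222), and the pot at (225,352) is covered. I hand the job in.

```bash
python3 -m inch '[[[0,0,0,0,0,0,1],[0,0,0,0,0,0,1],[0,0,0,0,0,0,1],[0,0,0,0,0,0,1]]]' | grep -A5 pos
python3 -c "
from bench import env
print(env.job_done())"
```

```text
position: [668.7, 39.6, 143.3]
orientation: [[-0.961, 0.278, -0.0], [0.278, 0.961, 0.0], [0.0, 0.0, -1.0]]
ft_force: [0.8, 0.5, -6.7]
width: 61.6
gripper_force: 75.9
the job is handed in; nothing more can be done
None
```

Handed in, with no verdict returned: the ink pot is covered and level, the first tin (silent) is back upright in its place, and the second, rattling tin (the middle one) is held level about 10 cm above the centre of the tray; the third tin was left untouched.

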